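Hold the T-headed key in the test coil

ROBOT

A 6-joint arm with a two-finger parallel gripper is mounted at the origin on the work surface. World frame = base frame: x ahead of the robot, y to its left, z up, the work surface at z = 0. Lengths are in m, angles in degrees, forces in N, time in s.
With the tool pointing down it reaches from about 0.375 to 0.9 m from the base axis. Payload 3.1 kg.
Tool frame: the origin (TCP) lies on the centre line of the jaws, within the pads' length; the fingertips stand 25 mm ahead of it and the grasp point (between the pads) lies 6 mm ahead of it; z points along the fingers, y is the line along which they close (so a half turn about z gives the same grasp; the last joint's range is limited). The gripper opens to 87 mm and grips with 3 to 60 N. Pads are 19 mm wide; open, the fingers measure 117 mm over their backs; the gripper's body (75 mm by 190 mm) begins 51 mm behind the grasp point.
Start: joints at [-75.258, 30.224, 82.088, -0, 67.689, -10.227], TCP at [0.264, -0.567, 0.248] pointing down, gripper open.
Joint ranges: [-176.69, 176.69], [-43.24, 126.21], [12.49, 139.97], [-82, 262], [0, 151.66], [-163.58, 163.58]. Speed limits (degrees/s): [159.86, 159.86, 180, 180, 180, 180].

INTERFACE

Orientations are given as a 3x3 rotation matrix whose columns are the frame's x, y, z axes.
In Python, from rig import * gives the robot as it stands.
- The arm moves only by the tool step_arm, never from a script. Its argument "steps" is a list of rows, each a list of 7 numbers: the shift along the tool's x, y, z normalised to -1 to 1, where 1 is 0.3 m, then the turn, a rotation vector about the tool's x, y, z normalised to -1 to 1, where 1 is 45 degrees, then the gripper's target within -1 to 1 (shut at 1, half-way at 0, fully open at -1). A call has 1 to 8 rows; each row is the pose to reach, as a shift and turn from the pose commanded when the call began, along the tool's axes at that moment; what a row does not reach only later rows make up. A row lasts 1/12 s, in which the tool goes at most 41.7 mm and 7.16 degrees, less where a joint would pass 70% of its speed; a pose out of reach is approached as far as the arm can. A call with a number of a shift or a turn outside -1 to 1 is refused whole. A call with a gripper value outside its range is refused whole. The fingers move at their own pace and stop on an object; the grip force is fixed at half the most. Time passes only in rows, so rows that repeat a pose let the fingers close. It gives the time, the measured TCP pose, the force, the opening and the grip force at its end, in the units of the state.
- read_state(): the state, without advancing time (a new reading comes with each control period).
- capture(name): name is "side" or "top" or "wrist"; returns a dict with "image" (400x640x3 uint8, red, green, blue), "vertical_fov" (degrees; the focal length in pixels is half the picture's height over the tangent of half this angle, whatever the lens; pixels are square), "cx", "cy" (the principal point, pixels), "k1" (the pictures are not rectified: a ray, as slopes to the right and down, at radius r is drawn at 1 + k1 r^2 times it, then the intrinsics apply), "world_from_camera" (4x4, takes a point from camera to world coordinates); the wrist camera has in their place "T_tool_cam" (4x4, takes a point from camera to tool coordinates, whose origin is the TCP and whose axes are the flange's). Camera axes: x right, y down, z forward; pixel columns grow to the right and rows downward; lengths in m; the calibration is good to about 2 mm. A picture is of the moment at which its call begins: read the wrist's pose just before it. There is no depth.
- hand_in(): hands the job in; it is judged then, once.
The state is a dict: "time_s": time; "joint_positions": joint angles; "qvel": joint speeds; "tau": joint torques, N m; "position": TCP position; "tcp_rot": TCP orientation; "force": force on the tool from outside, world axes, zero at the start; "moment": the same for the moment, N m; "opening": opening from 0.0 (shut) to 1.0 (fully open); "grasp_force": force on a finger pad.
Only numpy, scipy, OpenCV 4.12 (cv2) and the standard library are available. Lean on these libraries where they do the work, as an engineer would, in place of code of your own. Each camera call takes 0.05 s, during which the arm holds its last target. There are 200 camera calls.

TASK

Lift the lid off the green parts tub by its knob and set it down in the middle of the dark mat, resting flat and let go. Then take the T-headed steel key out of the tub, lower its shank about 50 mm deep through the slot in the tester's top plate, and finish holding it still and upright there in the gripper, its head clear of the plate. Leave the plain key in the tub and everything else on the bench where it is.

Things in the scene. Friction and masses are not known exactly. Their poses are not given: they have to be found in the camera images.
- tub: green open tub fixed to the bench, 100 mm (its x) by 140 mm (its y), rim 65 mm high; origin at the centre of its underside. A grey nest inside (top 45 mm above the bench) holds two steel keys upright with 1.5 mm play each side, 30 mm either side of centre along the tub's y, in either order, thickness along the tub's x, feet 5 mm above the bench. Tub and tester may change sides of the bench
- lid_knob (a point): middle of the black knob of the tub's lid, z up. Knob: upright cylinder 26 mm wide, 28 mm tall; the lid's top face is 14 mm below this point, its lowest edge 75 mm below. This point is 134 mm above the bench when the lid is on the tub, 77 mm when it stands on the mat
- lid: the loose lid, a white upturned box 100 mm (its x) by 140 mm (its y), 61 mm tall without knob, about 0.25 kg; origin at the centre of its lowest edge, a lip that goes 6 mm into the tub. The keys reach 110 mm above the bench, so the lip must be lifted over them
- mat: dark rubber mat fixed flat on the bench, 150 mm (its x) by 190 mm (its y), 2 mm thick; origin at the centre of its underside. The lid goes on it, either way round
- key_center (a point): middle of the T-headed steel key, half-way up its 105 mm, in the tub 57.5 mm above the bench; z up to the head, x across its thickness, y across its width. All 10 mm thick: shank 30 mm wide and 80 mm long from the foot, above it the head 46 mm wide, 25 mm tall, its centre 40 mm above this point. Symmetric under a half turn about z
- key: the T-headed key itself, about 0.28 kg; origin at the centre of its foot, axes as its middle point
- plain_center (a point): middle of the plain straight steel key, 10 by 30 by 105 mm, without a wider head; axes as the other key. Stays in the tub
- slot (a point): centre of the slot in the tester's guard plate, at the plate's top surface, 115 mm above the bench; z up. The slot is 12 mm along its x by 32 mm along its y (2 mm more than the key's shank), upper rim chamfered 1.5 mm, plate 8 mm thick; below it a coil with a wider opening ends 37 mm below this point, the tester's floor lies 100 mm below it
- tester: grey bridge-shaped housing fixed to the bench with a steel plate on top, 110 mm (its x) by 150 mm (its y), 115 mm tall; origin at the centre of its underside, straight below the slot's centre, same axes
- tumbler: black lidded coffee cup, 76 mm wide, 105 mm tall, standing; origin at the centre of its base
- tape: cardboard-brown tape roll lying flat, 84 mm outside, 25 mm tall; origin at the centre of its underside
- pot: small aluminium cylinder standing, 60 mm wide, 50 mm tall; origin at the centre of its underside
- brush: hand brush lying on the table; a bystander
- driver: screwdriver lying on the table; a bystander
Mind the look-alikes: they are no part of the job. Of the things like the mat, leave any that is brown or red; of the rest the larger one is meant.

How it is judged:
By the outcome, as a careful person would: the job done as asked, in the order asked, and still so for the second after the job is handed in, while the arm keeps its last pose, push and grip.
It also fails if it takes over 69 s, if anything falls off the work surface, if the arm or the gripper's body presses on something with over 40 N, if the wrist force passes 120 N, or if a joint passes its speed limit or range.

## Working session

There is one attempt and no reset: what is moved stays moved. The work goes in short steps, Python scripts to look and compute and a tool call to move; the robot and the scene stay as the last step left them, time stands still between calls to the robot, and variables do not carry over. Pictures are saved under pics/ and viewed, at most 10 in all, crops included, and the job is handed in when it is done.

Besides the shell and the picture viewer there is one more tool, called after ">>>" by a JSON object that holds its "name" and its "arguments", one argument or row to a line. step_arm: Moves the arm, as the interface text tells. Scaled input: -1 to 1 covers 0.3 m each way for a shift and 45 degrees each way for a turn. Its arguments: {"type":"object","properties":{"steps":{"type":"array"}},"required":["steps"]}

```bash
ls; mkdir -p pics; cat > h.py <<'E'
from rig import *
import numpy as np, cv2, pickle
def snap(n,f):
    s=read_state(); c=capture(n); c['state']=s
    if n=='wrist':
        T=np.eye(4);T[:3,:3]=np.array(s['tcp_rot']);T[:3,3]=s['position'];c['W']=T@np.array(c['T_tool_cam'])
    else: c['W']=np.array(c['world_from_camera'])
    pickle.dump(c,open(f'pics/{f}.pkl','wb')); cv2.imwrite(f'pics/{f}.png',c['image'][:,:,::-1]); return c
def load(f): return pickle.load(open(f'pics/{f}.pkl','rb'))
def K(c):
    f=200/np.tan(np.radians(c['vertical_fov'])/2); return np.array([[f,0,c['cx']],[0,f,c['cy']],[0,0,1.]])
def pix(c,u,v,z):
    d=np.array([c['k1'],0,0,0,0.])
    # radial model 1+k1 r^2 = cv2 k1
    p=cv2.undistortPoints(np.array([[[u,v]]],float),K(c),d)[0,0]
    r=c['W'][:3,:3]@[p[0],p[1],1]; o=c['W'][:3,3]; return o+r*(z-o[2])/r[2]
def proj(c,P):
    W=np.linalg.inv(c['W']);q=(W[:3,:3]@np.atleast_2d(P).T).T+W[:3,3]
    return cv2.projectPoints(q,np.zeros(3),np.zeros(3),K(c),np.array([c['k1'],0,0,0,0.]))[0][:,0]
def crop(f,x0,y0,x1,y1,k,o):
    im=cv2.imread(f'pics/{f}.png')[y0:y1,x0:x1]; cv2.imwrite(f'pics/{o}.png',cv2.resize(im,None,fx=k,fy=k,interpolation=cv2.INTER_CUBIC))
E
python3 - <<'E'
from h import *
a=snap('top','top0');b=snap('side','side0')
for c in(a,b):print(c['vertical_fov'],c['cx'],c['cy'],c['k1'],c['W'].round(3).tolist())
s=read_state();print(s['time_s'],s['position'],np.array(s['tcp_rot']).round(3).tolist())
E
```

```text
pics
48.63476918686543 322.5395920475233 208.9832333378777 0.014057015777152444 [[-0.011, -0.998, 0.065, 0.445], [-1.0, 0.009, -0.024, 0.014], [0.023, -0.065, -0.998, 1.376], [0.0, 0.0, 0.0, 1.0]]
42.13878879087967 326.7429149945033 202.3869721870617 -0.053466045360593566 [[-0.766, -0.437, 0.472, -0.129], [-0.643, 0.522, -0.56, 0.797], [-0.002, -0.733, -0.681, 1.091], [0.0, 0.0, 0.0, 1.0]]
0.1 [ 0.26371592 -0.56594984  0.2466797 ] [[0.907, 0.422, -0.0], [0.422, -0.907, 0.002], [0.0, -0.002, -1.0]]
```

View pics/top0.png

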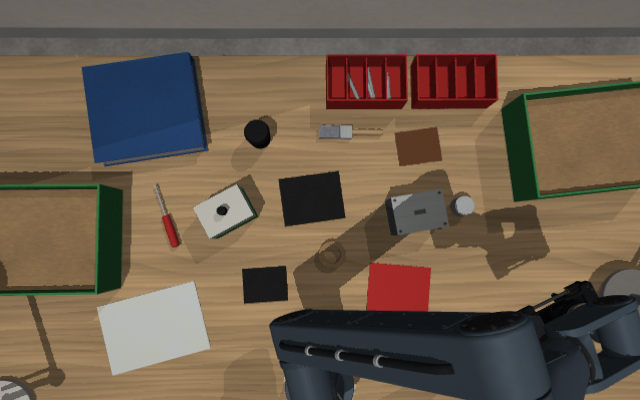

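View pics/side0.png

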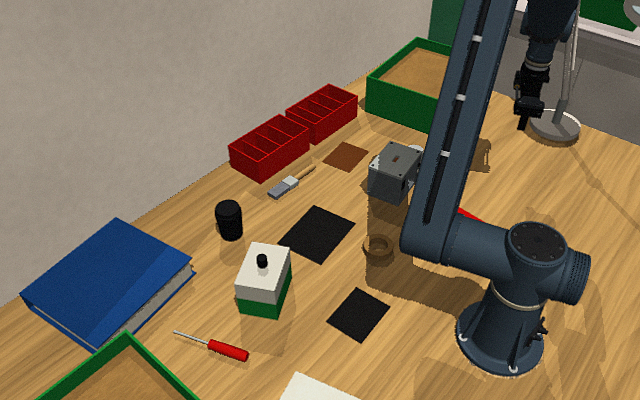

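The tub with the white lid has its knob at (222,210) in the top view. The tester is at (417,212), its slot at (420,212), with the pot beside it. Mat look-alikes: large black (311,198), small black (265,285), brown (418,146) and red (399,287). I choose the large black one. White sheet at (155,328) could be taken for the lid, but it is a flat sheet.

```bash
python3 - <<'E'
from h import *
crop('top0',185,160,465,270,2.85,'c1')
E
```

```text
(no output)
```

View pics/c1.png

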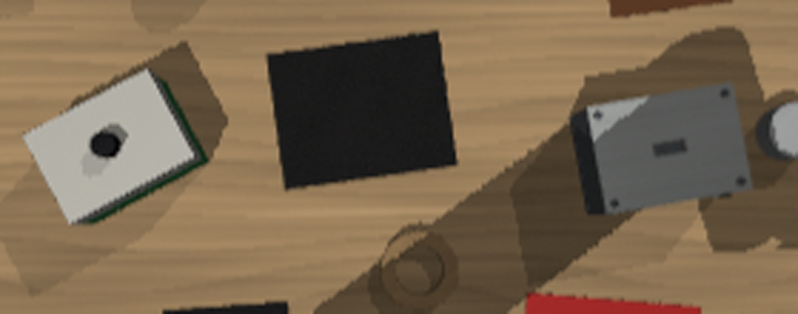

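```bash
cat >> h.py <<'E'
from scipy.spatial.transform import Rotation as R
def Rdown(yaw): # tool y axis along world yaw (deg), pointing down
    a=np.radians(yaw); y=np.array([np.cos(a),np.sin(a),0]); z=np.array([0,0,-1.]); return np.stack([np.cross(y,z),y,z],1)
def rel(p,yaw,s=None,tcp0=None,R0=None):
    s=s or read_state(); R0=np.array(s['tcp_rot']) if R0 is None else R0; p0=np.array(s['position']) if tcp0 is None else np.array(tcp0)
    best=None
    for k in (0,180):
        rv=R.from_matrix(R0.T@Rdown(yaw+k)).as_rotvec(degrees=True)
        if best is None or np.linalg.norm(rv)<np.linalg.norm(best): best=rv
    sh=R0.T@(np.array(p)-p0)
    print('shift',(sh/0.3).round(4),'turn',(best/45).round(4),'dist',np.linalg.norm(sh).round(3),'deg',np.linalg.norm(best).round(1))
E
python3 - <<'E'
from h import *
c=load('top0')
def q(name,pts,z):
    P=np.array([pix(c,185+u/2.85,160+v/2.85,z) for u,v in pts]); 
    if len(P)==4:
        e=[P[1]-P[0],P[2]-P[1],P[2]-P[3],P[3]-P[0]]
        print(name,P.mean(0).round(4),[(round(float(np.linalg.norm(x)),3),round(float(np.degrees(np.arctan2(x[1],x[0]))),1)) for x in e])
    else: print(name,P.round(4))
q('lid',[(22,134),(150,68),(202,157),(70,223)],.12)
q('mat',[(267,54),(438,31),(457,163),(287,189)],.002)
q('plate',[(583,112),(735,82),(751,184),(603,214)],.115)
q('knob',[(105,144)],.148); q('slot',[(670,148)],.115); 
E
```

```text
lid [0.5232 0.2632 0.12  ] [(0.142, -62.8), (0.103, -150.0), (0.145, -63.8), (0.101, -151.7)]
mat [0.5678 0.0137 0.002 ] [(0.189, -82.7), (0.147, -172.6), (0.187, -81.9), (0.149, -171.9)]
plate [ 0.5157 -0.2934  0.115 ] [(0.157, -79.4), (0.104, -172.7), (0.153, -79.2), (0.104, -170.1)]
knob [[0.5228 0.2636 0.148 ]]
slot [[ 0.5155 -0.2953  0.115 ]]
```

```bash
python3 - <<'E'
from h import *
rel([.523,.264,.30],-63.4)
E
```

```text
shift [ 1.9515 -2.1433 -0.1729] turn [-0.0025 -0.0005 -0.0362] dist 0.871 deg 1.6
```

>>> {"name": "step_arm", "arguments": {
  "steps": [
    [0.65,-0.715,-0.06,0,0,-0.036,-1],
    [0.65,-0.715,-0.06,0,0,-0.036,-1],
    [0.65,-0.715,-0.06,0,0,-0.036,-1],
    [0.65,-0.715,-0.06,0,0,-0.036,-1],
    [0.65,-0.715,-0.06,0,0,-0.036,-1],
    [0.65,-0.715,-0.06,0,0,-0.036,-1],
    [0.65,-0.715,-0.06,0,0,-0.036,-1],
    [0.65,-0.715,-0.06,0,0,-0.036,-1]
  ]
}}

```text
time_s: 0.77
position: [0.3498, -0.2818, 0.2652]
tcp_rot: [[0.892, 0.452, -0.002], [0.452, -0.892, 0.007], [0.001, -0.007, -1.0]]
force: [0.1, 0.2, 0.4]
opening: 1.001
grasp_force: 0.0
```

>>> {"name": "step_arm", "arguments": {
  "steps": [
    [0.65,-0.715,-0.06,0,0,0,-1],
    [0.65,-0.715,-0.06,0,0,0,-1],
    [0.65,-0.715,-0.06,0,0,0,-1],
    [0.65,-0.715,-0.06,0,0,0,-1],
    [0.65,-0.715,-0.06,0,0,0,-1],
    [0.65,-0.715,-0.06,0,0,0,-1],
    [0.65,-0.715,-0.06,0,0,0,-1],
    [0.65,-0.715,-0.06,0,0,0,-1]
  ]
}}

```text
time_s: 1.43
position: [0.4292, -0.0046, 0.2839]
tcp_rot: [[0.89, 0.455, 0.001], [0.455, -0.89, 0.003], [0.003, -0.002, -1.0]]
force: [0.2, -0.4, 0.6]
opening: 1.002
grasp_force: 0.0
```

>>> {"name": "step_arm", "arguments": {
  "steps": [
    [0.65,-0.715,-0.05,0,0,0,-1],
    [0.65,-0.715,-0.05,0,0,0,-1],
    [0.65,-0.715,-0.05,0,0,0,-1],
    [0.65,-0.715,-0.05,0,0,0,-1],
    [0.65,-0.715,-0.05,0,0,0,-1],
    [0.65,-0.715,-0.05,0,0,0,-1],
    [0.65,-0.715,-0.05,0,0,0,-1],
    [0.65,-0.715,-0.05,0,0,0,-1]
  ]
}}

```text
time_s: 2.1
position: [0.5092, 0.2741, 0.2986]
tcp_rot: [[0.892, 0.452, 0.004], [0.452, -0.892, 0.004], [0.005, -0.002, -1.0]]
force: [0.7, -1.0, -0.5]
opening: 0.997
grasp_force: 0.0
```

```bash
python3 - <<'E'
from h import *
c=snap('wrist','w1'); s=read_state();print(s['time_s'],s['position'],np.array(s['joint_positions']).round(1),np.array(s['tcp_rot']).round(3).tolist(),s['force'],s['qvel'])
print(c['vertical_fov'],c['cx'],c['cy'],c['k1'],np.array(c['T_tool_cam']).round(3).tolist())
E
```

```text
2.15 [0.50788301 0.27093037 0.29806915] [17.  23.2 85.9  0.  70.8 80.1] [[0.892, 0.452, 0.001], [0.452, -0.892, 0.001], [0.001, -0.0, -1.0]] [-0.2666707  -0.23215518 -0.47988812] [-3.41927683 -1.51382092  4.2681593  -2.04005387  0.9448482  -0.73677013]
61.49801432454561 318.6670449956656 197.68241400782458 0.00342454733780693 [[-0.0, -0.967, -0.255, 0.07], [1.0, -0.0, -0.0, -0.001], [0.0, -0.255, 0.967, -0.136], [0.0, 0.0, 0.0, 1.0]]
```

View pics/w1.png

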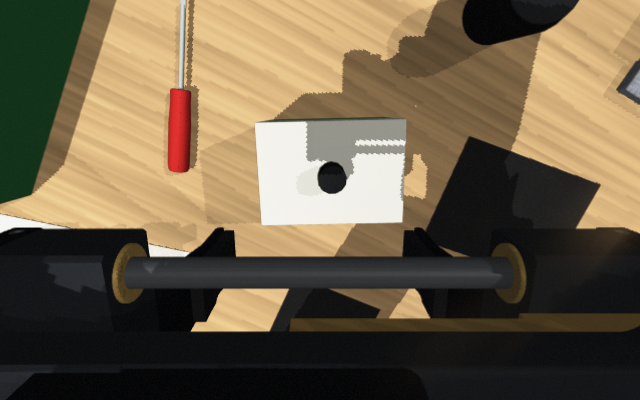

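The wrist view shows the knob at (332,176), with the lid's top corners at (256,122), (406,120), (403,222) and (262,224). The lid is nearly aligned with the jaws.

```bash
python3 - <<'E'
from h import *
c=load('w1')
P=np.array([pix(c,u,v,.12) for u,v in [(256,122),(406,120),(403,222),(262,224)]]);print(P.mean(0).round(4))
for a,b in((0,1),(3,2),(0,3),(1,2)):
    e=P[b]-P[a];print(np.linalg.norm(e).round(3),np.degrees(np.arctan2(e[1],e[0])).round(1))
k=pix(c,332,176,.141);print(k)
rel([.5225,.2635,.20],-63.4)
E
```

```text
[0.5245 0.2697 0.12  ]
0.137 -62.4
0.139 -62.2
0.098 -152.3
0.098 -151.1
[0.52612759 0.27103014 0.141     ]
shift [0.0319 0.0441 0.3269] turn [-0.     -0.0014  0.0056] dist 0.099 deg 0.3
```

>>> {"name": "step_arm", "arguments": {
  "steps": [
    [0.04,0.04,0.32,0,0,0,-1],
    [0.04,0.04,0.32,0,0,0,-1],
    [0.04,0.04,0.32,0,0,0,-1],
    [0.04,0.04,0.32,0,0,0,-1],
    [0.04,0.04,0.32,0,0,0,-1],
    [0.04,0.04,0.32,0,0,0,-1],
    [0.04,0.04,0.32,0,0,0,-1]
  ]
}}

```text
time_s: 2.73
position: [0.5241, 0.2628, 0.2045]
tcp_rot: [[0.894, 0.447, 0.004], [0.447, -0.895, 0.001], [0.004, 0.001, -1.0]]
force: [-0.3, -0.5, -0.3]
opening: 1.0
grasp_force: 0.0
```

```bash
python3 - <<'E'
from h import *
c=snap('wrist','w2'); s=c['state'];print(s['time_s'],s['position'],np.array(s['qvel']).round(1))
p=proj(c,[[.5237,.266,.141],[.5228,.2635,.148]]).round(1);print(p)
E
```

```text
2.7333 [0.52405936 0.26279058 0.20452918] [ 0.4 -0.3  0.  -0.  -0.1  0.2]
[[315.6 223.7]
 [318.5 230.5]]
```

View pics/w2.png

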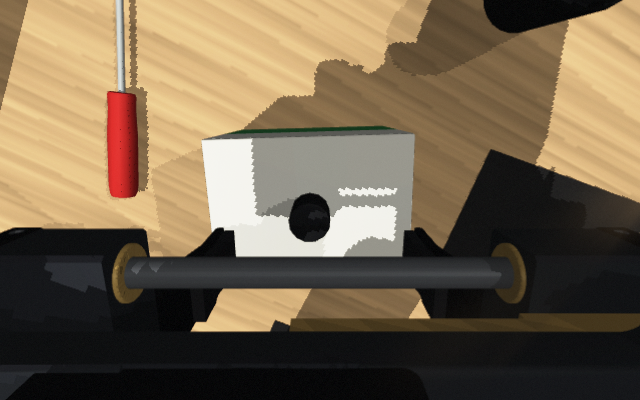

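Knob blob centre is at (309,217), and its top face is around (309,223).

```bash
python3 - <<'E'
from h import *
c=load('w2'); print(pix(c,309.5,217.5,.137),pix(c,309.5,222,.148))
P=np.array([pix(c,u,v,.12) for u,v in [(203,140),(414,134)]]);e=P[1]-P[0];print(P,np.degrees(np.arctan2(e[1],e[0])))
rel([.5245,.2682,.149],-62.7)
E
```

```text
[0.52444392 0.27072788 0.137     ] [0.52520952 0.27078947 0.148     ]
[[0.53580437 0.35378074 0.12      ]
 [0.60032782 0.23322987 0.12      ]] -61.842602600284
shift [ 0.0087 -0.0149  0.1852] turn [ 0.001  -0.0047 -0.0162] dist 0.056 deg 0.8
```

>>> {"name": "step_arm", "arguments": {
  "steps": [
    [0.0115,-0.019,0,0,0,-0.016,-0.2],
    [0.0115,-0.019,0.07,0,0,-0.016,-0.2],
    [0.0115,-0.019,0.12,0,0,-0.016,-0.2],
    [0.0115,-0.019,0.16,0,0,-0.016,-0.2],
    [0.0115,-0.019,0.177,0,0,-0.016,-0.2],
    [0.0115,-0.019,0.177,0,0,-0.016,-0.2],
    [0.0115,-0.019,0.177,0,0,-0.016,-0.2]
  ]
}}

```text
time_s: 3.37
position: [0.5238, 0.2702, 0.1501]
tcp_rot: [[0.888, 0.459, 0.001], [0.459, -0.888, 0.0], [0.001, 0.0, -1.0]]
force: [0.5, -0.5, 0.3]
opening: 0.62
grasp_force: 0.0
```

```bash
python3 - <<'E'
from h import *
c=snap('wrist','w3'); s=c['state'];print(s['time_s'],s['position'],np.array(s['qvel']).round(1),s['force'],s['opening'])
E
```

```text
3.3667 [0.52382738 0.27015999 0.15006062] [-0.1 -0.7 -0.5 -0.1 -0.1  0.1] [ 0.45650947 -0.47776005  0.31089111] 0.6204275810024498
```

View pics/w3.png

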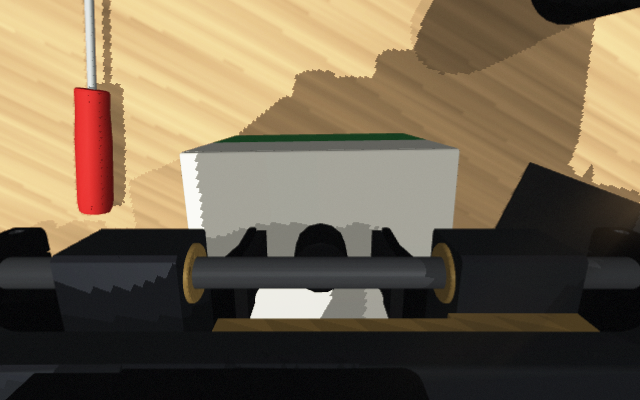

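Knob sits centred between the fingers (u≈320). I'll close on it and lift.

>>> {"name": "step_arm", "arguments": {
  "steps": [
    [0,0,0,0,0,0,1],
    [0,0,0,0,0,0,1],
    [0,0,0,0,0,0,1],
    [0,0,0,0,0,0,1],
    [0,0,0,0,0,0,1],
    [0,0,0,0,0,0,1]
  ]
}}

```text
time_s: 3.92
position: [0.5236, 0.2696, 0.1497]
tcp_rot: [[0.889, 0.459, 0.0], [0.459, -0.889, -0.0], [0.0, 0.0, -1.0]]
force: [0.2, -0.3, 1.8]
opening: 0.293
grasp_force: 30.0
```

>>> {"name": "step_arm", "arguments": {
  "steps": [
    [0,0,-0.03,0,0,0,1],
    [0,0,-0.08,0,0,0,1],
    [0,0,-0.16,0,0,0,1],
    [0,0,-0.24,0,0,0,1],
    [0,0,-0.3,0,0,0,1],
    [0,0,-0.3,0,0,0,1],
    [0,0,-0.3,0,0,0,1]
  ]
}}

```text
time_s: 4.5
position: [0.5236, 0.2698, 0.2402]
tcp_rot: [[0.889, 0.459, 0.002], [0.459, -0.889, 0.001], [0.002, 0.0, -1.0]]
force: [0.2, 0.3, -3.2]
opening: 0.293
grasp_force: 30.0
```

```bash
python3 - <<'E'
from h import *
s=read_state();print(s['position'],s['force'],s['moment'],s['opening'],s['grasp_force'])
c=snap('wrist','w4')
crop('w4',120,0,600,400,1.25,'w4c')
rel([.5675,.0140,.235],-81.3)
E
```

```text
[0.52362039 0.26976158 0.24016997] [ 0.22328311  0.27766949 -3.21473357] [-0.01384115 -0.00405108 -0.0027581 ] 0.29268464150917806 29.999783202074468
shift [-0.2579  0.8252  0.0129] turn [-1.000e-04  2.000e-03  4.136e-01] dist 0.259 deg 18.6
```

View pics/w4c.png

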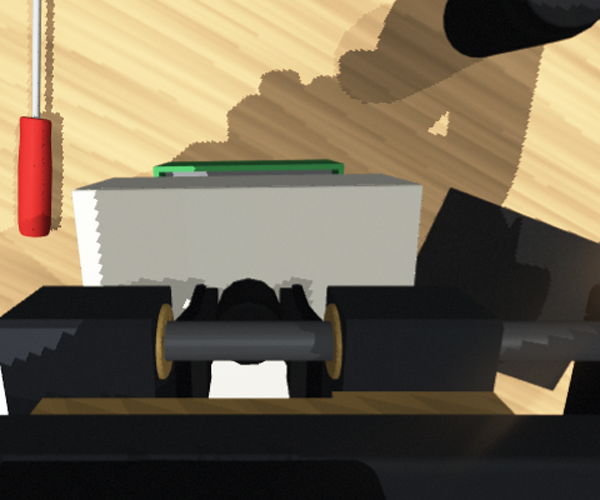

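The lid is held and clear. The mat's upper corner is at full-image pixel (482,150), the lower one at (564,312), and an edge runs to (600,194).

```bash
python3 - <<'E'
from h import *
c=load('w4'); t=load('top0')
for u,v in[(482.4,150),(600,194.5),(564,312),(453.6,212)]: print('w',pix(c,u,v,.002).round(4))
for u,v in [(267,54),(438,31),(457,163),(287,189)]: print('t',pix(t,185+u/2.85,160+v/2.85,.002).round(4))
# also lid/tub in this picture: tub rim corner crop(153,163),(344,163)
for u,v in[(153,164),(344,163)]: print('rim',pix(c,120+u/1.25,v/1.25,.065).round(4))
# wrist view full-frame mat from w1
c=load('w1')
for u,v in[(470,136),(600,184)]: print('w1',pix(c,u,v,.002).round(4))
E
```

```text
w [0.6302 0.1217 0.002 ]
w [ 0.6495 -0.0267  0.002 ]
w [ 0.5078 -0.0852  0.002 ]
w [0.555  0.1106 0.002 ]
t [0.6291 0.1175 0.002 ]
t [ 0.6531 -0.0702  0.002 ]
t [ 0.5077 -0.089   0.002 ]
t [0.4812 0.0964 0.002 ]
rim [0.5367 0.3558 0.065 ]
rim [0.6011 0.2327 0.065 ]
w1 [0.6298 0.1221 0.002 ]
w1 [ 0.6543 -0.0638  0.002 ]
```

```bash
python3 - <<'E'
from h import *
rel([.5685,.0178,.240],-82.4)
E
```

```text
shift [-0.2491  0.8155 -0.0038] turn [-0.     0.002  0.438] dist 0.256 deg 19.7
```

>>> {"name": "step_arm", "arguments": {
  "steps": [
    [-0.025,0.08,0,0,0,0.04,1],
    [-0.062,0.205,0,0,0,0.11,1],
    [-0.1,0.33,0,0,0,0.18,1],
    [-0.137,0.45,0,0,0,0.25,1],
    [-0.175,0.575,0,0,0,0.31,1],
    [-0.21,0.69,0,0,0,0.37,1],
    [-0.237,0.775,0,0,0,0.415,1],
    [-0.249,0.815,0,0,0,0.438,1]
  ]
}}

```text
time_s: 5.22
position: [0.5688, 0.0145, 0.2373]
tcp_rot: [[0.992, 0.127, -0.004], [0.127, -0.992, -0.001], [-0.004, 0.0, -1.0]]
force: [0.1, 0.3, -2.9]
opening: 0.291
grasp_force: 30.0
```

>>> {"name": "step_arm", "arguments": {
  "steps": [
    [0,0,0,0,0,0,1],
    [0,0,0,0,0,0,1],
    [0,0,0,0,0,0,1]
  ]
}}

```text
time_s: 5.47
position: [0.5682, 0.0196, 0.2384]
tcp_rot: [[0.991, 0.133, -0.003], [0.133, -0.991, 0.001], [-0.003, -0.002, -1.0]]
force: [0.1, 0.8, -2.9]
opening: 0.292
grasp_force: 30.0
```

```bash
python3 - <<'E'
from h import *
s=read_state();print(s['position'],s['force'],s['moment'],s['qvel'])
rel([.5685,.0178,.105],-82.4)
c=snap('wrist','w5')
E
```

```text
[0.56815973 0.0195978  0.23843109] [ 0.09269593  0.79257733 -2.87488106] [ 0.00885651 -0.00066336  0.02522189] [ 1.06114857 -0.54496073 -0.20263628 -0.27800134 -0.08745853 -0.01802283]
shift [0.0015 0.0069 0.4448] turn [-0.0023  0.0033  0.0015] dist 0.133 deg 0.2
```

View pics/w5.png

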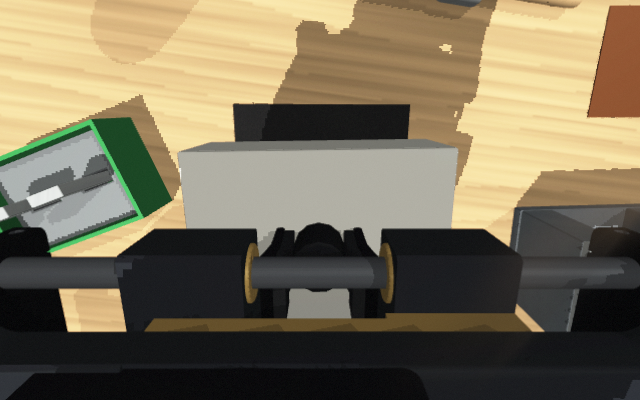

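The lid is over the mat, whose far edge runs from (234,104) to (409,104). The open tub is at the left with the keys at around (45,195) and (100,170).

```bash
python3 - <<'E'
from h import *
c=load('w5')
a,b=pix(c,234,104,.002),pix(c,409.5,104,.002);e=b-a;print(a,b,np.linalg.norm(e),np.degrees(np.arctan2(e[1],e[0])))
u=e/np.linalg.norm(e);n=np.array([u[1],-u[0],0]);print((a+b)/2+n*.075)
# lid top far edge (180,152),(457,149), top z= tcp-.03
z=c['state']['position'][2]-.030
a,b=pix(c,180,152,z),pix(c,457,150,z);e=b-a;print(a,b,np.linalg.norm(e),np.degrees(np.arctan2(e[1],e[0])))
u=e/np.linalg.norm(e);n=np.array([u[1],-u[0],0]);print((a+b)/2+n*.05)
E
```

```text
[0.62965959 0.12077299 0.002     ] [ 0.65460102 -0.06463964  0.002     ] 0.1870826506050398 -82.3386500386182
[0.5677998  0.01806785 0.002     ]
[0.60778363 0.09527735 0.20843109] [ 0.62694829 -0.03958448  0.20843109] 0.13621673276663646 -81.91208343847772
[0.56786329 0.02081181 0.20843109]
```

>>> {"name": "step_arm", "arguments": {
  "steps": [
    [0,0.008,0.06,0,0,0,1],
    [0,0.008,0.16,0,0,0,1],
    [0,0.008,0.26,0,0,0,1],
    [0,0.008,0.35,0,0,0,1],
    [0,0.008,0.41,0,0,0,1],
    [0,0.008,0.44,0,0,0,1],
    [0,0.008,0.455,0,0,0,1],
    [0,0.008,0.455,0,0,0,1]
  ]
}}

```text
time_s: 6.18
position: [0.5694, 0.0168, 0.1025]
tcp_rot: [[0.991, 0.134, -0.001], [0.134, -0.991, 0.0], [-0.001, -0.0, -1.0]]
force: [0.4, 0.2, -2.5]
opening: 0.291
grasp_force: 30.0
```

>>> {"name": "step_arm", "arguments": {
  "steps": [
    [0,0,0.008,0,0,0,1],
    [0,0,0.014,0,0,0,1],
    [0,0,0.02,0,0,0,1],
    [0,0,0.024,0,0,0,1],
    [0,0,0.024,0,0,0,1]
  ]
}}

```text
time_s: 6.6
position: [0.5697, 0.0157, 0.0961]
tcp_rot: [[0.991, 0.132, 0.001], [0.132, -0.991, -0.0], [0.001, 0.0, -1.0]]
force: [0.3, 0.2, -2.6]
opening: 0.29
grasp_force: 30.0
```

>>> {"name": "step_arm", "arguments": {
  "steps": [
    [0,0,0.004,0,0,0,1],
    [0,0,0.008,0,0,0,1],
    [0,0,0.011,0,0,0,1],
    [0,0,0.011,0,0,0,1],
    [0,0,0.011,0,0,0,1]
  ]
}}

```text
time_s: 7.02
position: [0.5696, 0.0157, 0.0927]
tcp_rot: [[0.991, 0.132, 0.0], [0.132, -0.991, -0.0], [0.0, 0.0, -1.0]]
force: [-1.0, -0.3, 1.3]
opening: 0.287
grasp_force: 30.0
```

>>> {"name": "step_arm", "arguments": {
  "steps": [
    [0,0,0,0,0,0,-1],
    [0,0,0,0,0,0,-1],
    [0,0,0,0,0,0,-1],
    [0,0,0,0,0,0,-1],
    [0,0,-0.03,0,0,0,-1],
    [0,0,-0.1,0,0,0,-1],
    [0,0,-0.22,0,0,0,-1],
    [0,0,-0.35,0,0,0,-1]
  ]
}}

```text
time_s: 7.68
position: [0.5683, 0.0159, 0.1976]
tcp_rot: [[0.991, 0.132, -0.004], [0.132, -0.991, 0.001], [-0.004, -0.001, -1.0]]
force: [0.5, -0.6, 0.0]
opening: 0.811
grasp_force: 0.0
```

```bash
python3 - <<'E'
from h import *
s=read_state();print(s['position'],np.array(s['joint_positions']).round(1),s['force'],s['opening'])
crop('w5',0,90,200,260,3.5,'w5c')
rel([.5,.24,.26],27.7)
E
```

```text
[0.56827509 0.01594129 0.19762125] [-9.7 29.6 93.   0.  57.6 72.8] [ 0.53487809 -0.55748372  0.00780926] 0.8110444956270358
shift [-0.1278 -0.7706 -0.2064] turn [0.0017 0.0055 1.5531] dist 0.242 deg 69.9
```

View pics/w5c.png

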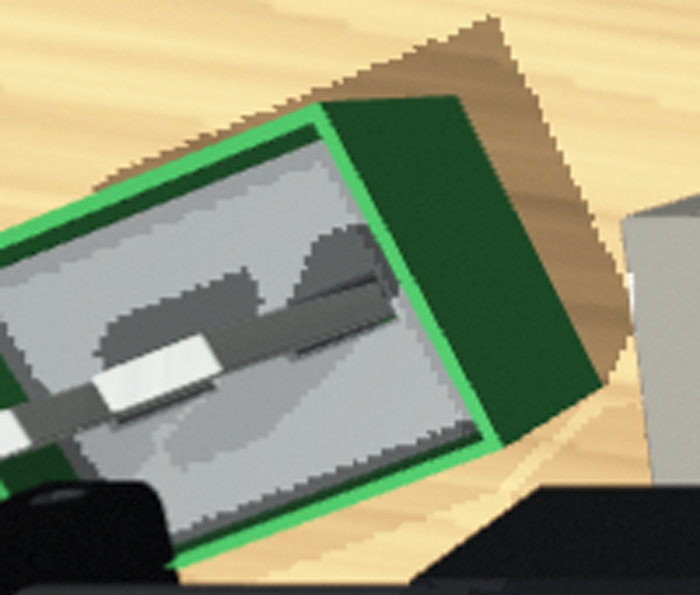

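The crop shows the nearer key's top face, its end edges mid at crop (102,395) and (212,352), its side running straight down to (390,300). The other key is cut off at crop (0..30,430).

```bash
python3 - <<'E'
from h import *
c=load('w5')
f=lambda u,v,z:pix(c,u/3.5,90+v/3.5,z)
a,b=f(102,395,.11),f(212,352,.11);print(a,b,np.linalg.norm(a-b))
b2=f(22,430,.11);print('other right end',b2, np.linalg.norm(a-b2))
q=[f(320,105,.065),f(503,445,.065),f(165,567,.065)];print(q,np.linalg.norm(q[0]-q[1]))
e=q[1]-q[0];print(np.degrees(np.arctan2(e[1],e[0]))); e=q[1]-q[2];print(np.degrees(np.arctan2(e[1],e[0])))
print('foot strip end',f(390,300,.045))
E
```

```text
[0.53189149 0.25464068 0.11      ] [0.54580849 0.22866242 0.11      ] 0.02947121890969021
other right end [0.52066897 0.27392714 0.11      ] 0.02231395918080765
[array([0.60007679, 0.23103936, 0.065     ]), array([0.51400044, 0.18464334, 0.065     ]), array([0.4644645, 0.2795709, 0.065    ])] 0.09778409327181241
-151.67488474247187
-62.44314899792137
foot strip end [0.54546197 0.2264857  0.045     ]
```

Near key measures 29.5 mm, so it is the plain one. The 22 mm gap confirms that the T key is the far one, near (0.511, 0.295).

```bash
python3 - <<'E'
from h import *
rel([.511,.295,.25],-82.4)
E
```

```text
shift [-0.0671 -0.9475 -0.1731] turn [-0.0016  0.0051 -0.0002] dist 0.29 deg 0.2
```

>>> {"name": "step_arm", "arguments": {
  "steps": [
    [-0.007,-0.1,-0.15,0,0,-0.12,-1],
    [-0.015,-0.22,-0.173,0,0,-0.25,-1],
    [-0.024,-0.345,-0.173,0,0,-0.38,-1],
    [-0.034,-0.475,-0.173,0,0,-0.52,-1],
    [-0.043,-0.6,-0.173,0,0,-0.65,-1],
    [-0.052,-0.73,-0.173,0,0,-0.77,-1],
    [-0.06,-0.85,-0.173,0,0,-0.89,-1],
    [-0.067,-0.947,-0.173,0,0,-1,-1]
  ]
}}

```text
time_s: 8.35
position: [0.511, 0.2974, 0.2503]
tcp_rot: [[0.603, 0.798, 0.001], [0.798, -0.603, 0.001], [0.001, 0.0, -1.0]]
force: [1.0, -0.4, -0.3]
opening: 1.0
grasp_force: 0.0
```

>>> {"name": "step_arm", "arguments": {
  "steps": [
    [0,0,0,0,0,-0.15,-1],
    [0,0,0,0,0,-0.3,-1],
    [0,0,0,0,0,-0.45,-1],
    [0,0,0,0,0,-0.6,-1],
    [0,0,0,0,0,-0.75,-1],
    [0,0,0,0,0,-0.9,-1],
    [0,0,0,0,0,-1,-1],
    [0,0,0,0,0,-1,-1]
  ]
}}

```text
time_s: 9.02
position: [0.5119, 0.2947, 0.25]
tcp_rot: [[-0.134, 0.991, 0.0], [0.991, 0.134, 0.0], [0.0, 0.0, -1.0]]
force: [-0.2, -0.3, 0.2]
opening: 1.0
grasp_force: 0.0
```

```bash
python3 - <<'E'
from h import *
s=read_state();print(s['position'],np.array(s['joint_positions']).round(1))
rel([.511,.295,.25],27.7)
E
```

```text
[0.51192492 0.29472588 0.2499623 ] [19.1 27.4 87.  -0.  65.6 11.4]
shift [ 0.0013 -0.0029 -0.0001] turn [ 0.0005 -0.     -0.445 ] dist 0.001 deg 20.0
```

>>> {"name": "step_arm", "arguments": {
  "steps": [
    [0,-0.003,0,0,0,-0.15,-1],
    [0,-0.003,0,0,0,-0.3,-1],
    [0,-0.003,0,0,0,-0.4,-1],
    [0,-0.003,0,0,0,-0.445,-1],
    [0,-0.003,0,0,0,-0.445,-1],
    [0,-0.003,0,0,0,-0.445,-1],
    [0,-0.003,0,0,0,-0.445,-1]
  ]
}}

```text
time_s: 9.6
position: [0.5112, 0.2946, 0.2496]
tcp_rot: [[-0.462, 0.887, 0.0], [0.887, 0.462, 0.0], [-0.0, 0.0, -1.0]]
force: [-0.1, 1.0, 0.5]
opening: 1.004
grasp_force: 0.0
```

```bash
python3 - <<'E'
from h import *
c=snap('wrist','w6');s=c['state'];print(s['position'],np.array(s['tcp_rot']).round(3).tolist(),np.array(s['qvel']).round(2))
a=np.radians(117.7);Y=np.array([np.cos(a),np.sin(a),0]);X=np.array([Y[1],-Y[0],0]);C=np.array([.511,.295,.11])
print('T top',proj(c,[C+X*i*.005+Y*j*.023 for i,j in((1,1),(1,-1),(-1,-1),(-1,1))]).round(1).tolist())
print('P top',proj(c,[C-.06*Y+X*i*.005+Y*j*.015 for i,j in((1,1),(1,-1),(-1,-1),(-1,1))]).round(1).tolist())
g=cv2.cvtColor(c['image'],cv2.COLOR_RGB2GRAY)
p=proj(c,[C])[0].astype(int);sub=g[p[1]-60:p[1]+150:5,p[0]-70:p[0]+70:3]
print(p); 
for i,r in enumerate(sub): print(p[1]-60+5*i,''.join(' .:-=+*#%@'[v//26] for v in r))
E
```

```text
[0.51117476 0.29460873 0.24960647] [[-0.462, 0.887, 0.0], [0.887, 0.462, 0.0], [-0.0, 0.0, -1.0]] [ 0.13  0.21 -0.04 -0.07 -0.02 -0.55]
T top [[323.5, 167.9], [323.5, 220.7], [311.9, 220.7], [311.5, 168.0]]
P top [[323.5, 244.4], [323.5, 275.4], [312.4, 275.4], [312.1, 244.4]]
[317 194]
134 *##*****************++==+++========---=****##**
139 ###****:............:::::::--------------*##**#
144 ###***+=-====-------:::--------------::.=*#**#*
149 ####**+=.::-++-+=::======++-+++++++-+==.==***##
154 ###***+=.:++++++========+++++++++++++==.=--*##*
159 ##*#***=.:=++++++========++++++++++++==.==-*#**
164 #*#****=.:=+++++++===--:-:=++++++++++==.=--****
169 *#*#***=.:=++++++++==-####::-++++++++=-.=--****
174 #*##**+=..:+++++===++-####:--:+++++++=-.=--****
179 **##*+*=..-+++++====+=####:::-:++++++=-.=--***#
184 *##****=:.:+++++======####:-:::++++++=-.=--**##
189 ###****=:.:+++++======####::---++++++=:.=--####
194 #******=-.:+++++======####:-::-++++++=:.=-=####
199 #*###**=-.:+++++======####:----+++++==::=--###*
204 *###***+=.:++++++=====####:---:++++++=::=-=##**
209 =####**+=.:=++++++====####:-
[... 623 characters left out ...]
--------------------
274 -----------------------------------------------
279 -----------------------------------------------
284 :::::::::::::::::::::::::::::::::::::::::::::::
289 ::---------------------------------------------
294 ::::-------------------==------==--=-----------
299  .:---::--:---------=--=------=-=-=----------**
304        .-:--::::::-=-=-------=--=---------+****
309             .:::-:--==--------------------*****
314                  .:=------==--------------*****
319                ::::::::::::::::::::.:::::::----
324 :::.           ::.::.....:::...:::....:::...:::
329 :::::::::.    .:.......................:......:
334                                                
339
```

```bash
python3 - <<'E'
from h import *
c=load('w6');g=cv2.cvtColor(c['image'],cv2.COLOR_RGB2GRAY)
m=(g>178).astype(np.uint8);m[:, :300]=0;m[:,340:]=0;m[:155]=0;m[235:]=0
n,l,st,ce=cv2.connectedComponentsWithStats(m);k=1+np.argmax(st[1:,4]);print(st[k],ce[k])
ys,xs=np.where(l==k);print(cv2.minAreaRect(np.stack([xs,ys],1).astype(np.float32)))
C=pix(c,ce[k][0],ce[k][1],.11);print(C)
rel([C[0],C[1],.18],27.7)
E
```

```text
[312 166  11  51 515] [317.44660194 190.87378641]
((317.0, 191.0), (50.0, 10.0), 90.0)
[0.50927509 0.2980011  0.11      ]
shift [ 0.013  -0.0005  0.2318] turn [ 0.0003 -0.     -0.0036] dist 0.07 deg 0.2
```

>>> {"name": "step_arm", "arguments": {
  "steps": [
    [0.013,-0.0005,0.06,0,0,-0.004,-0.4],
    [0.013,-0.0005,0.16,0,0,-0.004,-0.4],
    [0.013,-0.0005,0.26,0,0,-0.004,-0.4],
    [0.013,-0.0005,0.35,0,0,-0.004,-0.4],
    [0.013,-0.0005,0.42,0,0,-0.004,-0.4],
    [0.013,-0.0005,0.465,0,0,-0.004,-0.4],
    [0.013,-0.0005,0.487,0,0,-0.004,-0.4],
    [0.013,-0.0005,0.487,0,0,-0.004,-0.4]
  ]
}}

```text
time_s: 10.32
position: [0.5084, 0.2976, 0.1017]
tcp_rot: [[-0.466, 0.885, -0.003], [0.885, 0.466, -0.001], [0.0, -0.003, -1.0]]
force: [0.8, 0.0, 0.6]
opening: 0.703
grasp_force: 0.0
```

>>> {"name": "step_arm", "arguments": {
  "steps": [
    [0,0,0,0,0,0,-0.4],
    [0,0,0,0,0,0,0.5],
    [0,0,0,0,0,0,1],
    [0,0,0,0,0,0,1],
    [0,0,0,0,0,0,1],
    [0,0,0,0,0,0,1],
    [0,0,0,0,0,0,1],
    [0,0,0,0,0,0,1]
  ]
}}

```text
time_s: 10.98
position: [0.5093, 0.298, 0.1034]
tcp_rot: [[-0.466, 0.885, 0.0], [0.885, 0.466, 0.0], [-0.0, 0.0, -1.0]]
force: [0.2, 0.6, -0.6]
opening: 0.257
grasp_force: 0.0
```

>>> {"name": "step_arm", "arguments": {
  "steps": [
    [0,0,0,0,0,0,1],
    [0,0,0,0,0,0,1],
    [0,0,0,0,0,0,1],
    [0,0,0,0,0,0,1],
    [0,0,0,0,0,0,1]
  ]
}}

```text
time_s: 11.4
position: [0.5092, 0.298, 0.1032]
tcp_rot: [[-0.466, 0.885, -0.0], [0.885, 0.466, -0.0], [0.0, -0.0, -1.0]]
force: [-0.7, -0.1, -0.4]
opening: 0.11
grasp_force: 30.0
```

```bash
python3 - <<'E'
from h import *
s=read_state();print(s['position'],s['force'],s['moment'],s['opening'],s['grasp_force'],s['joint_positions'])
E
```

```text
[0.50920377 0.29799238 0.10322061] [-0.69815179 -0.08098926 -0.38791101] [ 0.04026812 -0.08699641  0.00435894] 0.1102147697232585 29.98466074001044 [ 1.94928103e+01  3.87661592e+01  9.37971244e+01 -8.35357917e-04
  4.74447051e+01 -8.31136514e+00]
```

>>> {"name": "step_arm", "arguments": {
  "steps": [
    [0,0,-0.02,0,0,0,1],
    [0,0,-0.06,0,0,0,1],
    [0,0,-0.13,0,0,0,1],
    [0,0,-0.22,0,0,0,1],
    [0,0,-0.32,0,0,0,1],
    [0,0,-0.41,0,0,0,1],
    [0,0,-0.47,0,0,0,1],
    [0,0,-0.5,0,0,0,1]
  ]
}}

```text
time_s: 12.07
position: [0.5104, 0.2985, 0.2573]
tcp_rot: [[-0.467, 0.884, 0.006], [0.884, 0.467, 0.002], [-0.001, 0.006, -1.0]]
force: [0.5, 0.2, -2.1]
opening: 0.113
grasp_force: 30.0
```

```bash
python3 - <<'E'
from h import *
s=read_state();print(s['position'],s['force'],s['moment'],s['opening'],s['grasp_force'])
rel([.517,-.22,.265],10.5)
E
```

```text
[0.51041012 0.29852424 0.25730856] [ 0.47644469  0.18093182 -2.1491964 ] [ 0.01596448 -0.11835332  0.01632469] 0.11349483095538612 29.985082964412868
shift [-1.539  -0.7868 -0.0292] turn [ 7.900e-03 -1.000e-04  3.847e-01] dist 0.519 deg 17.3
```

```bash
python3 - <<'E'
from h import *
rel([.524,-.336,.265],10.5)
E
```

```text
shift [-1.8919 -0.9466 -0.0299] turn [ 7.900e-03 -1.000e-04  3.847e-01] dist 0.635 deg 17.3
```

>>> {"name": "step_arm", "arguments": {
  "steps": [
    [-0.05,-0.025,0,0,0,0,1],
    [-0.14,-0.07,0,0,0,0,1],
    [-0.24,-0.12,0,0,0,0,1],
    [-0.34,-0.17,0,0,0,0,1],
    [-0.44,-0.22,0,0,0,0,1],
    [-0.54,-0.27,0,0,0,0,1],
    [-0.64,-0.32,0,0,0,0,1],
    [-0.74,-0.37,0,0,0,0,1]
  ]
}}

```text
time_s: 12.73
position: [0.5137, 0.0484, 0.253]
tcp_rot: [[-0.467, 0.884, -0.001], [0.884, 0.467, 0.0], [0.001, -0.001, -1.0]]
force: [0.4, -0.1, -2.5]
opening: 0.109
grasp_force: 30.0
```

>>> {"name": "step_arm", "arguments": {
  "steps": [
    [-0.1,-0.05,0,0,0,0.05,1],
    [-0.2,-0.1,0,0,0,0.1,1],
    [-0.3,-0.15,0,0,0,0.15,1],
    [-0.4,-0.2,0,0,0,0.2,1],
    [-0.5,-0.25,0,0,0,0.25,1],
    [-0.6,-0.3,0,0,0,0.3,1],
    [-0.7,-0.35,0,0,0,0.35,1],
    [-0.77,-0.385,0,0,0,0.385,1]
  ]
}}

```text
time_s: 13.4
position: [0.5197, -0.2113, 0.253]
tcp_rot: [[-0.179, 0.984, -0.0], [0.984, 0.179, -0.001], [-0.001, -0.001, -1.0]]
force: [0.5, -0.7, -2.7]
opening: 0.11
grasp_force: 30.0
```

```bash
python3 - <<'E'
from h import *
s=read_state();print(s['position'],s['opening'])
rel([.524,-.336,.265],10.5)
E
```

```text
[ 0.51972705 -0.21127006  0.25303546] 0.11035094675571246
shift [-0.4117 -0.0602 -0.0395] turn [-0.0007  0.0009 -0.0048] dist 0.125 deg 0.2
```

>>> {"name": "step_arm", "arguments": {
  "steps": [
    [-0.1,-0.015,-0.01,0,0,-0.005,1],
    [-0.2,-0.03,-0.02,0,0,-0.005,1],
    [-0.3,-0.044,-0.03,0,0,-0.005,1],
    [-0.38,-0.056,-0.04,0,0,-0.005,1],
    [-0.412,-0.06,-0.04,0,0,-0.005,1],
    [-0.412,-0.06,-0.04,0,0,-0.005,1],
    [-0.412,-0.06,-0.04,0,0,-0.005,1],
    [-0.412,-0.06,-0.04,0,0,-0.005,1]
  ]
}}

```text
time_s: 14.07
position: [0.5244, -0.331, 0.2645]
tcp_rot: [[-0.187, 0.982, -0.002], [0.982, 0.187, 0.003], [0.003, -0.001, -1.0]]
force: [-0.2, 0.6, -2.5]
opening: 0.115
grasp_force: 30.0
```

```bash
python3 - <<'E'
from h import *
c=snap('wrist','w7');s=c['state'];print(s['position'],np.array(s['qvel']).round(2),s['moment'])
print(proj(c,[.516,-.292,.115]))
im=c['image'][60:260,230:410][:,:,::-1]
cv2.imwrite('pics/w7c.png',cv2.resize(im,None,fx=3,fy=3,interpolation=cv2.INTER_CUBIC))
E
```

```text
[ 0.52441633 -0.33097893  0.26453612] [ 0.67 -0.32 -0.04 -0.11 -0.26 -0.2 ] [-0.00100619 -0.13564348 -0.03369544]
[[317.11867578 147.45338285]]
```

View pics/w7c.png

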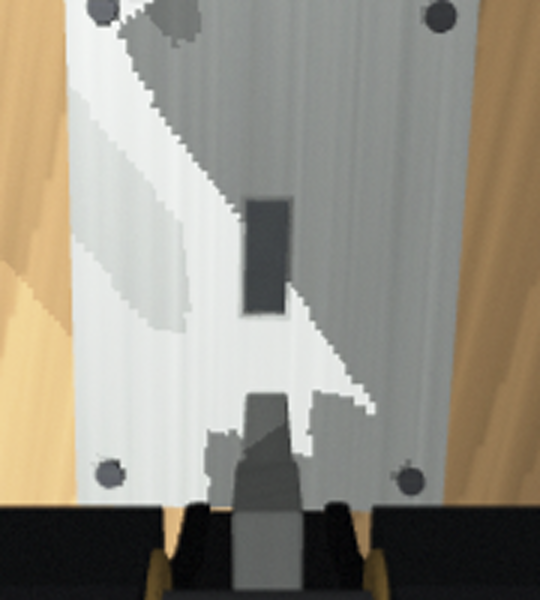

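Slot in the crop has corners (246,199), (291,199), (286,314), (243,315). The held key's foot front edge is at (248..287,394), and the plate's edges run (68,0)→(77,500) and (478,0)→(443,500).

```bash
python3 - <<'E'
from h import *
c=load('w7');s=c['state'];Rt=np.array(s['tcp_rot']);p=np.array(s['position'])
f=lambda u,v,z:Rt.T@(pix(c,230+(u+.5)/3-.5,60+(v+.5)/3-.5,z)-p)*1000
sl=np.array([f(u,v,.115) for u,v in[(245.5,199),(291,199),(286.5,314),(243,315)]]);print(sl.round(1).tolist(),'centre',sl.mean(0))
ym=lambda a,b:np.degrees(np.arctan2((a-b)[1],(a-b)[0]))
print('slot axis',ym(sl[0],sl[3]),ym(sl[1],sl[2]))
L=[f(68,3,.115),f(77,500,.115)];Q=[f(478,3,.115),f(443,500,.115)];print('plate',ym(*L),ym(*Q),L,Q)
h=[f(104,10,.115),f(110,473,.115),f(440,16,.115),f(411,481,.115)];print('holes',ym(h[0],h[1]),ym(h[2],h[3]),ym(h[2],h[0])-90,ym(h[3],h[1])-90,np.mean(h,0))
print('foot',[f(u,394,.1663).round(1) for u in(247.5,287.5)])
E
```

```text
[[57.2, -5.5, 149.7], [57.2, 7.2, 149.7], [25.0, 6.1, 149.6], [24.7, -6.3, 149.6]] centre [ 41.02281141   0.36138976 149.66223957]
slot axis 1.5733869850862676 1.9483914254853216
plate 1.7503999566161628 1.2921676499949224 [array([107.88159229, -52.13086844, 149.93472305]), array([-31.06912383, -56.37716764, 149.51420887])] [array([107.8494448 ,  56.29550978, 149.79516333]), array([-31.00920079,  53.16335803, 149.37349836])]
holes 1.5513040748615488 1.3320432959348834 0.972969455298184 1.5701484052128762 [ 40.79257622   0.23289969 149.66169902]
foot [array([14. , -4.1, 98.3]), array([14. ,  5.4, 98.3])]
```

>>> {"name": "step_arm", "arguments": {
  "steps": [
    [0,0,0,0,0,0,1],
    [0,0,0,0,0,0,1],
    [0,0,0,0,0,0,1],
    [0,0,0,0,0,0,1]
  ]
}}

```text
time_s: 14.45
position: [0.5251, -0.3326, 0.2654]
tcp_rot: [[-0.186, 0.982, 0.0], [0.982, 0.186, -0.0], [-0.0, 0.0, -1.0]]
force: [0.2, 1.3, -2.3]
opening: 0.108
grasp_force: 30.0
```

```bash
python3 - <<'E'
from h import *
c=load('w7');s=c['state'];Rt=np.array(s['tcp_rot']);p=np.array(s['position'])
w=lambda v:(p+Rt@(np.array(v)/1000))
S=w([40.95,.3,149.6]);F=w([-1,.65,98.3]);A=Rt@[np.cos(np.radians(1.5)),np.sin(np.radians(1.5)),0];yaw=np.degrees(np.arctan2(A[1],A[0]))-90
print('slot',S,'foot-tcp',F-p,'yaw',yaw)
s=read_state();print(s['position'],s['qvel'].round(2),np.array(s['tcp_rot']).round(4).tolist())
off=np.array([F[0]-p[0],F[1]-p[1],0]); t=S-off; t[2]=.2225
rel(t,yaw)
E
```

```text
slot [ 0.51679123 -0.29027847  0.11506209] foot-tcp [ 0.00064479 -0.00058861 -0.09830336] yaw 9.260026943784354
[ 0.52510185 -0.33262652  0.26539844] [-0.35  0.06 -0.09  0.02 -0.02 -0.05] [[-0.1864, 0.9825, 0.0001], [0.9825, 0.1864, -0.0], [-0.0, 0.0001, -1.0]]
shift [ 0.1462 -0.0027  0.143 ] turn [0.0001 0.0001 0.033 ] dist 0.061 deg 1.5
```

```bash
python3 - <<'E'
from h import *
a=load('w7')['image'];c=snap('wrist','w8');b=c['image'];s=c['state'];print(s['position'],s['qvel'].round(2))
def tr(x0,y0,x1,y1):
    t=a[y0:y1,x0:x1];r=cv2.matchTemplate(cv2.resize(b,None,fx=4,fy=4,interpolation=cv2.INTER_CUBIC),cv2.resize(t,None,fx=4,fy=4,interpolation=cv2.INTER_CUBIC),cv2.TM_CCOEFF_NORMED)
    _,v,_,l=cv2.minMaxLoc(r);return round(v,3),l[0]/4-x0,l[1]/4-y0
print('slot',tr(300,118,340,172),'foot',tr(306,185,334,212),'hole',tr(255,210,278,226),tr(355,210,378,228),tr(258,58,272,70),tr(368,58,386,72))
g=cv2.cvtColor(b,cv2.COLOR_RGB2GRAY);m=(g<105).astype(np.uint8);m[:115]=0;m[178:]=0;m[:,:300]=0;m[:,340:]=0
n,l,st,ce=cv2.connectedComponentsWithStats(m);k=1+np.argmax(st[1:,4]);print(st[k],ce[k])
E
```

```text
[ 0.52510185 -0.33262652  0.26539844] [-0.35  0.06 -0.09  0.02 -0.02 -0.05]
slot (0.993, -0.75, -2.5) foot (0.971, 0.0, -0.25) hole (0.983, -0.75, -2.5) (0.987, -0.75, -2.5) (0.985, -1.0, -3.0) (0.992, -0.75, -2.75)
[311 124  16  38 555] [317.84324324 141.79459459]
```

```bash
python3 - <<'E'
from h import *
c=load('w8');s=c['state'];Rt=np.array(s['tcp_rot']);p=np.array(s['position'])
f=lambda u,v,z,d:Rt.T@(pix(c,230+(u+.5)/3-.5+d[0],60+(v+.5)/3-.5+d[1],z)-p)*1000
d=(-.75,-2.5)
sl=np.array([f(u,v,.115,d) for u,v in[(245.5,199),(291,199),(286.5,314),(243,315)]]);print('slot',sl.mean(0))
h=np.array([f(104,10,.115,(-1,-3)),f(110,473,.115,d),f(440,16,.115,(-.75,-2.75)),f(411,481,.115,d)]);print('holes',h.mean(0),[np.degrees(np.arctan2((h[i]-h[j])[1],(h[i]-h[j])[0])) for i,j in((0,1),(2,3))])
print('blob',Rt.T@(pix(c,317.84,141.8,.115)-p)*1000)
print('foot',[f(u,394,p[2]-.0982,(0,-.25)).round(1) for u in(247.5,287.5)])
E
```

```text
slot [ 43.04468243  -0.27405574 150.39669195]
holes [ 42.91690628  -0.44155089 150.39668728] [np.float64(1.524343906219134), np.float64(1.3378107362166693)]
blob [ 44.07390442  -0.18975279 150.39665555]
foot [array([14.2, -4.1, 98.2]), array([14.2,  5.4, 98.2])]
```

>>> {"name": "step_arm", "arguments": {
  "steps": [
    [0.03,-0.0027,0.02,0,0,0.01,1],
    [0.07,-0.0027,0.06,0,0,0.02,1],
    [0.11,-0.0027,0.1,0,0,0.032,1],
    [0.136,-0.0027,0.13,0,0,0.032,1],
    [0.146,-0.0027,0.15,0,0,0.032,1],
    [0.146,-0.0027,0.15,0,0,0.032,1],
    [0.146,-0.0027,0.15,0,0,0.032,1],
    [0.146,-0.0027,0.15,0,0,0.032,1]
  ]
}}

```text
time_s: 15.17
position: [0.5166, -0.2911, 0.2209]
tcp_rot: [[-0.161, 0.987, 0.001], [0.987, 0.161, -0.001], [-0.002, 0.001, -1.0]]
force: [-0.3, -0.5, -2.7]
opening: 0.115
grasp_force: 30.0
```

>>> {"name": "step_arm", "arguments": {
  "steps": [
    [0,0,0,0,0,0,1],
    [0,0,0,0,0,0,1],
    [0,0,0,0,0,0,1],
    [0,0,0,0,0,0,1]
  ]
}}

```text
time_s: 15.5
position: [0.5162, -0.2906, 0.2205]
tcp_rot: [[-0.161, 0.987, 0.001], [0.987, 0.161, -0.0], [-0.001, 0.0, -1.0]]
force: [0.2, -0.0, -2.3]
opening: 0.116
grasp_force: 30.0
```

```bash
python3 - <<'E'
from h import *
a=load('w8');Ra=np.array(a['state']['tcp_rot']);pa=np.array(a['state']['position'])
S=pa+Ra@[.0430,-.00035,.1504];A=Ra@[np.cos(np.radians(1.43)),np.sin(np.radians(1.43)),0];yaw=np.degrees(np.arctan2(A[1],A[0]))-90
c=snap('wrist','w9');s=c['state'];print(s['position'],s['qvel'].round(2),s['force'],s['moment'],'slot',S,yaw)
Rt=np.array(s['tcp_rot']);t=S-Rt@[-.0008,.0005,0];t[2]=.19;rel(t,yaw)
print(proj(c,[S+.016*A+.006*np.cross(A,[0,0,1]),S+.016*A-.006*np.cross(A,[0,0,1]),S]))
g=cv2.cvtColor(c['image'],cv2.COLOR_RGB2GRAY)
for v in range(185,250,3): print(v,' '.join('%3d'%x for x in g[v,296:342:2]))
E
```

```text
[ 0.51616005 -0.29062404  0.22053469] [ 0.09  0.1   0.19 -0.01 -0.11  0.08] [ 0.21366647 -0.00722707 -2.29350695] [ 0.0123419  -0.08445899  0.01378708] slot [ 0.5167507  -0.29045004  0.11499669] 9.315285490547296
shift [0.0025 0.0005 0.1014] turn [ 0.0003  0.0004 -0.0015] dist 0.03 deg 0.1
[[326.8951025  185.87060565]
 [310.58959793 185.89049817]
 [318.76770626 206.75155865]]
185 217 217 213 215 214 211 195 131 118 120 123 127 139 148 104  94 108 143 135 138 137 140 138
188 214 221 211 215 213 213 198 127  70  67  69  69  69  67  66  73 105 143 136 138 137 139 139
191 214 220 211 215 213 213 198 142  98  93  91  94  91  90  74  66 131 144 138 138 137 139 140
194 215 219 212 214 211 212 198 143 100  95  97  95  95  78  73  65 105 142 137 138 136 139 139
197 214 218 210 214 211 211 199 141  99  96  96  97  96  73  70  66 107 143 135 139 138 140 140
200 212 218 211 213 211 210 208 142  96  97  96  97  80  72  72  71 104 141 135 137 137 138 140
203 214 218 211 213 212 210 208 133  98  98  97  77  72  71  71  74 105 143 136 136 136 138 139
206 212 218 210 213 211 210 210 100  96  97  73  
[... 690 characters left out ...]
  69  92 134 135 136 140  70
230   7   6  58  54  53  54  69  78  78  77  78  79  77  77  79  78  78  56  53  55  53  23   2
233   9   7  12  11  13  13  90  98  99  96  97  98  98 100  99 101  99  78  10  14  11  10   8
236  10   7  14  13  12  12  92  99 100  98  98  97  97  99  99  98  98  78   9  15  15  11   8
239   5  10  15  12  13  14  91  98  99  99  97  97  97  98  99  98  98  78  13  11  12  11   5
242  10  12  12  15  12  13  86  98 100  98  99  97  98  99  98  98  98  64  11  14  14  12   7
245   5  13  12  13  13   9  87  99 100  98  98  99  99  99  99  99  99  65  13  13  13  13   8
248   7  13  13  11  12  12  85 100 100  99  98  98  97  99  99  98  97  64  11  14  14  12  12
```

>>> {"name": "step_arm", "arguments": {
  "steps": [
    [0.002,0,0.01,0,0,0,1],
    [0.002,0,0.018,0,0,0,1],
    [0.002,0,0.025,0,0,0,1],
    [0.002,0,0.031,0,0,0,1],
    [0.002,0,0.036,0,0,0,1],
    [0.002,0,0.036,0,0,0,1]
  ]
}}

```text
time_s: 16.05
position: [0.5158, -0.2895, 0.2089]
tcp_rot: [[-0.161, 0.987, -0.001], [0.987, 0.161, 0.001], [0.001, -0.001, -1.0]]
force: [1.0, 0.1, -1.4]
opening: 0.113
grasp_force: 30.0
```

>>> {"name": "step_arm", "arguments": {
  "steps": [
    [0,0,0.01,0,0,0,1],
    [0,0,0.02,0,0,0,1],
    [0,0,0.032,0,0,0,1],
    [0,0,0.044,0,0,0,1],
    [0,0,0.056,0,0,0,1],
    [0,0,0.066,0,0,0,1],
    [0,0,0.07,0,0,0,1],
    [0,0,0.07,0,0,0,1]
  ]
}}

```text
time_s: 16.72
position: [0.5157, -0.2895, 0.1879]
tcp_rot: [[-0.161, 0.987, -0.001], [0.987, 0.161, 0.001], [0.001, -0.001, -1.0]]
force: [-0.8, -0.1, -2.2]
opening: 0.111
grasp_force: 30.0
```

>>> {"name": "step_arm", "arguments": {
  "steps": [
    [0,0,0.012,0,0,0,1],
    [0,0,0.025,0,0,0,1],
    [0,0,0.04,0,0,0,1],
    [0,0,0.055,0,0,0,1],
    [0,0,0.07,0,0,0,1],
    [0,0,0.079,0,0,0,1],
    [0,0,0.082,0,0,0,1],
    [0,0,0.082,0,0,0,1]
  ]
}}

```text
time_s: 17.38
position: [0.5158, -0.2896, 0.1634]
tcp_rot: [[-0.161, 0.987, -0.001], [0.987, 0.161, 0.0], [0.001, -0.0, -1.0]]
force: [-0.0, -0.7, -1.9]
opening: 0.113
grasp_force: 30.0
```

>>> {"name": "step_arm", "arguments": {
  "steps": [
    [0,0,0,0,0,0,1],
    [0,0,0,0,0,0,1],
    [0,0,0,0,0,0,1],
    [0,0,0,0,0,0,1],
    [0,0,0,0,0,0,1],
    [0,0,0,0,0,0,1]
  ]
}}

```text
time_s: 17.88
position: [0.516, -0.2897, 0.164]
tcp_rot: [[-0.161, 0.987, 0.0], [0.987, 0.161, -0.0], [-0.0, 0.0, -1.0]]
force: [-0.0, -0.8, -2.2]
opening: 0.109
grasp_force: 30.0
```

```bash
python3 - <<'E'
from h import *
s=read_state();print(s['time_s'],s['position'],s['qvel'].round(2),s['force'],s['moment'],s['opening'],s['grasp_force'])
c=snap('top','top1')
# lid and mat: white / black region rectangles
im=c['image'].astype(int)
P=[pix(c,u,v,.063) for u,v in[(0,0)]]
sub=im[160:240,265:360];w=(sub.min(2)>95).astype(np.uint8)
n,l,st,ce=cv2.connectedComponentsWithStats(w)
sat=(sub.max(2)-sub.min(2)<25)&(sub.min(2)>90);ys,xs=np.where(sat)
r=cv2.minAreaRect(np.stack([xs+265,ys+160],1).astype(np.float32));print(r,len(xs));print(pix(c,*r[0],.063))
E
```

```text
17.8833 [ 0.51597049 -0.289692    0.16395827] [ 0.06  0.19  0.11 -0.02 -0.05  0.07] [-0.01893788 -0.80168427 -2.15668297] [ 0.01548879 -0.09361655  0.05331354] 0.10873624879458574 29.98489575460553
((312.0260009765625, 195.91908264160156), (34.21287155151367, 46.757591247558594), 81.25383758544922) 1515
[0.56926445 0.0140351  0.063     ]
```

```bash
python3 -c "
from rig import *
print(hand_in())"
```

```text
the job is handed in; nothing more can be done
None
```

I've handed the job in: the lid is flat in the middle of the larger black mat (about 1–2 mm off centre), and the T-headed key is held still and upright about 49 mm deep in the tester's slot, head clear of the plate, at 17.9 s; the judge's verdict was not shown.

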